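# Poise a slate label panel over its foot for a fit check

### The arm

A 6-joint arm with a two-finger parallel gripper is mounted at the origin on the work surface. World frame = base frame: x ahead of the robot, y to its left, z up, the work surface at z = 0. Lengths are in m, angles in rad, forces in N, time in s.
With the tool pointing down it reaches from about 0.35 to 0.85 m from the base axis. Payload 8.1 kg.
Tool frame: the origin (TCP) lies at the very end of the fingers, on their centre line; the grasp point (between the pads) lies 19 mm behind it (pinch_z is the distance from the TCP to the grasp point, in m); z points along the fingers, y is the direction in which the jaws open and shut (so a half turn about z gives the same grasp; the last joint's range is limited). The gripper opens to 93 mm and grips with 3 to 60 N. Pads are 15 mm wide; open, the fingers measure 128 mm over their backs; the gripper's body (75 mm by 188 mm) begins 65 mm behind the grasp point.
Start: joints at [1.235, 0.13, 1.488, -0, 1.523, -0.085], TCP at [0.149, 0.581, 0.219] pointing down, gripper open.
Joint ranges: [-2.96, 2.96], [-0.89, 2.26], [0.02, 2.5], [-1.34, 4.48], [0, 2.73], [-2.66, 2.66]. Speed limits (rad/s): [2.39, 2.39, 2.79, 3.14, 3.14, 3.14].

### API

Orientations are given as a rotation vector (axis times angle).
In Python, from plant import * gives the robot as it stands.
- The arm moves only by the tool move_arm, never from a script. Its argument "series" is a list of rows, each a list of 7 numbers: the shift along the tool's x, y, z each as a share of 10 cm, from -1 to 1, then the turn, a rotation vector about the tool's x, y, z each as a share of 180 degrees, from -1 to 1, then the opening, from -1 (shut) to 1 (fully open). In form: [[dx, dy, dz, rx, ry, rz, jaw], ...]. A call has 1 to 8 rows; each row is the pose to reach, as a shift and turn from the pose commanded when the call began, along the tool's axes at that moment, turning the shorter way round; what a row does not reach only later rows make up. A row lasts 1/10 s, in which the tool goes at most 50 mm and 8.59 degrees, less where a joint would pass 70% of its speed; a pose out of reach is approached as far as the arm can. A call with a number of a shift or a turn outside -1 to 1 is refused whole. A call with a gripper value outside its range is refused whole. The fingers move at their own pace and stop on an object; "squeeze" is the grip in N (left out, the last holds). Time passes only in rows, so rows that repeat a pose let the fingers close. It gives the time, the measured TCP pose, the force and the opening at its end, in the units of the state.
- read_state(): the state, without advancing time (a new reading comes with each control period).
- read_camera(name): name is "side" or "top" or "wrist"; returns a dict with "frame" (420x560x3 uint8, red, green, blue), "K" (3x3 intrinsics, pixels), "rvec" (rotation vector, rad) and "tvec" (3), from world to camera coordinates, as OpenCV has them. Camera axes: x right, y down, z forward; pixel columns grow to the right and rows downward; lengths in m; the calibration is good to about 2 mm. A picture is of the moment at which its call begins. There is no depth.
- close_job(): hands the job in, once; it reports no verdict.
The state is a dict: "t": time; "q": joint angles; "dq": joint speeds; "joint_torque": joint torques, N m; "tool_pos": TCP position; "orientation": TCP orientation; "force": force on the tool from outside, world axes, zero at the start; "wrist_torque": the same for the moment, N m; "opening": finger opening in m.
Only numpy, scipy, OpenCV 4.12 (cv2) and the standard library are available. Lean on these libraries where they do the work, as an engineer would, in place of code of your own. Each camera call takes 0.05 s, during which the arm holds its last target.

### The job

Slide the widest of the three framed slate label panels straight up out of the slotted storage block, carry it over the row of wicker baskets, and hold it upright about a centimetre above the long slot of the bigger wooden label foot, lined up with the slot both ways as if about to be lowered in, so that someone can check the fit. Never let the panel touch that foot, leave everything else where it stands, and finish still holding the panel there, motionless; do not put it in or let go.

Things in the scene. Friction and masses are not known exactly. Their poses are not given: they have to be found in the camera images.
- panel_wide: the panel to take: a dark slate in a wooden frame, 8 thick (own x) x 110 wide (own y) x 100 high (own z), about 0.12 kg; origin at the centre of its lower edge. It starts upright in one of the block's three slots (which one varies), slot floor 10 above the table, its lower 40 inside the slot and its upper 60 free. Alike on both faces. Take it by the upper edge, pinching across the 8 mm
- panel_small_1: another panel of the same look, only 70 wide (8 x 70 x 100), upright in another slot; origin at the centre of its lower edge. Leave it
- panel_small_2: a third panel, the same as panel_small_1, in the remaining slot. Leave it
- rack: fixed light-wood storage block, 180 (own x) x 140 (own y) x 50 high; origin under its centre on the table. Three slots along own y, at own x = -60, 0 and +60, each 11 wide x 113 long x 40 deep (1.5 play on each side of the panel)
- foot_long: fixed wooden label foot, the bigger of two: 45 (own x) x 140 (own y) x 30 high, origin under its centre on the table, one slot along own y in its top. The target
- foot_long_hole0 (a point): centre of the mouth of the bigger foot's slot, at its top face, 30 above the table; axes as the foot's. Slot 11 wide (x), 113 long (y), 18 deep. The panel's lower edge belongs about 10 above this point, its 110 width along y, either face forward
- foot_short: the smaller wooden label foot, fixed: 45 (x) x 100 (y) x 30 high, slot 73 long; origin under its centre. Not the target; it and the bigger foot may stand in either order, nearer or further from the robot
- basket_near: loose wicker basket, 210 (x) x 140 (y) x 110 high (with the weave up to 5 more on each side), filled to 90 with wooden pieces; origin under its centre. Stands between the block and the feet, nearer the robot; an obstacle
- basket_far: loose wicker basket of the same size, further from the robot in the same row; an obstacle
- pawn: turned wooden game pawn, 36 across, 68 high; origin under its centre. Leave it
- jar: lidded glass jar, 64 across, 90 high; origin under its centre. Leave it
- pencil_cup: dark metal cup 76 across, 100 high, with pencils to about 130; origin under its centre. Leave it
Mind the look-alikes: they are no part of the job. Of the things shaped like the rack, the wood one is meant. Leave any blue look-alike of the panel_wide alone.

How it is judged:
By the outcome, as a careful person would: the job done as asked, in the order asked, and still so for the second after the job is handed in, while the arm keeps its last pose, push and grip.
It also fails if it takes over 45 s, if anything falls off the work surface, if the arm or the gripper's body presses on something with over 40 N, if the wrist force passes 120 N, or if a joint passes its speed limit or range.

## Working session

There is one attempt and no reset: what is moved stays moved. The work goes in short steps, Python scripts to look and compute and a tool call to move; the robot and the scene stay as the last step left them, time stands still between calls to the robot, and variables do not carry over. Pictures are saved under pics/ and viewed, and the job is handed in when it is done.

Besides the shell and the picture viewer there is one more tool, called as a command line: name --pt "numbers of a row" for each row, then --argument value for the rest. move_arm: Moves the arm, as the interface text tells. Shift numbers are shares of 10 cm and turn numbers shares of 180 degrees, none past 1 either way. Its arguments: {"type":"object","properties":{"series":{"type":"array","items":{"type":"array","items":{"type":"number"}}},"squeeze":{"type":"number"}},"required":["series"]}

```bash
ls; mkdir -p pics; cat > h.py <<'E'
from plant import *
import numpy as np, cv2
def snap(n,f):
    c=read_camera(n); cv2.imwrite(f'pics/{f}.png',c['frame'][:,:,::-1]); np.savez(f'pics/{f}.npz',**c); return c
def ray(c,u,v):
    R=cv2.Rodrigues(np.array(c['rvec'],float))[0]; t=np.array(c['tvec'],float).ravel()
    d=R.T@np.linalg.inv(c['K'])@np.array([u,v,1.]); return -R.T@t,d
def onz(c,u,v,z):
    o,d=ray(c,u,v); return o+d*(z-o[2])/d[2]
def proj(c,P):
    return cv2.projectPoints(np.array(P,float).reshape(-1,3),np.array(c['rvec'],float),np.array(c['tvec'],float),c['K'],None)[0].reshape(-1,2)
def load(f): return dict(np.load(f'pics/{f}.npz'))
E
python3 - <<'E'
from h import *
for n in ['top','side','wrist']:
    c=snap(n,n+'0'); print(n,ray(c,280,210),c['K'][0,0])
s=read_state();print(s)
E
```

```text
pics
top (array([0.30495122, 0.01121981, 1.13849411]), array([ 0.13966706,  0.00595124, -0.99026722])) 442.34292938576937
side (array([0.42115562, 0.72706215, 0.74329915]), array([ 0.03382387, -0.71542967, -0.69786793])) 392.9118859989575
wrist (array([0.08079297, 0.59754612, 0.38347185]), array([ 0.2452029 , -0.05476623, -0.96796716])) 354.037952014184
{'t': 0.15, 'q': array([ 1.23462038e+00,  1.31014267e-01,  1.48900950e+00, -1.53761545e-07,
        1.52298661e+00, -8.54005575e-02]), 'dq': array([ 0.00147911, -0.0013899 , -0.00484114,  0.00136657, -0.00080908,
       -0.00099882]), 'joint_torque': array([ 6.39114278e-04, -5.60473251e+01, -4.92338026e+01,  7.68388831e-02,
        3.04921414e-02, -7.75610488e-05]), 'tool_pos': array([0.1487303 , 0.58083259, 0.21782332]), 'orientation': array([-3.92848486e-01, -3.11663392e+00,  2.17750258e-03]), 'force': array([ 0.3132248 , -0.39036835,  0.56862803]), 'wrist_torque': array([-0.04171673, -0.00209824, -0.05142894]), 'opening': 0.09290632570306141}
```

View pics/top0.png

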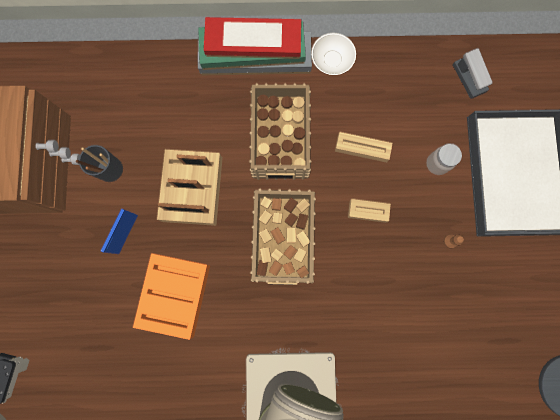

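View pics/side0.png

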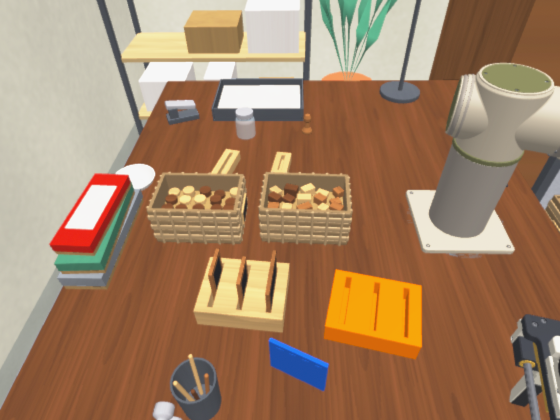

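View pics/wrist0.png

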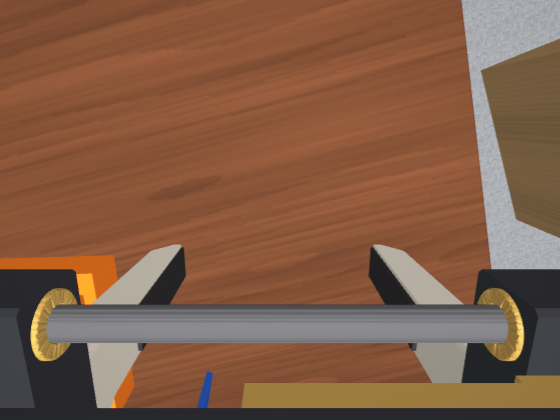

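The top view shows the wooden rack near (188,187), the long foot near (364,146) and the short foot near (370,210). The baskets are at x≈280, between the rack and the feet. The panel nearest the robot, around (185,208), looks the widest. I'll zoom in.

```bash
python3 - <<'E'
from h import *
c=load('top0');f=c['frame'][:,:,::-1]
cv2.imwrite('pics/z1.png',cv2.resize(f[140:235,145:235],None,fx=6,fy=6,interpolation=cv2.INTER_CUBIC))
cv2.imwrite('pics/z2.png',cv2.resize(f[120:230,325:405],None,fx=5,fy=5,interpolation=cv2.INTER_CUBIC))
c=load('side0');f=c['frame'][:,:,::-1]
cv2.imwrite('pics/z3.png',cv2.resize(f[240:335,190:300],None,fx=6,fy=6,interpolation=cv2.INTER_CUBIC))
E
```

```text
(no output)
```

View pics/z1.png

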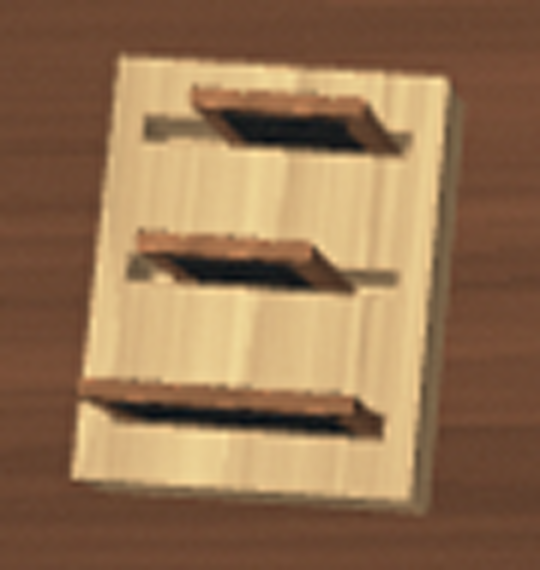

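View pics/z2.png

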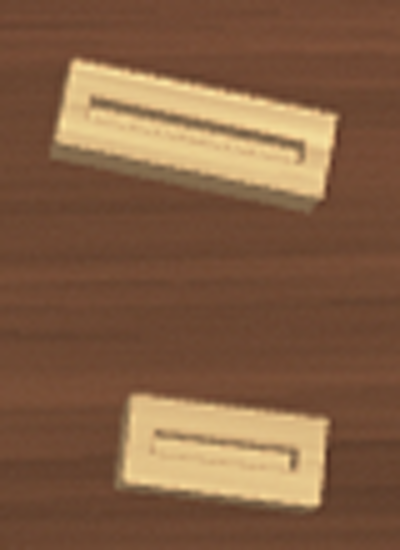

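View pics/z3.png

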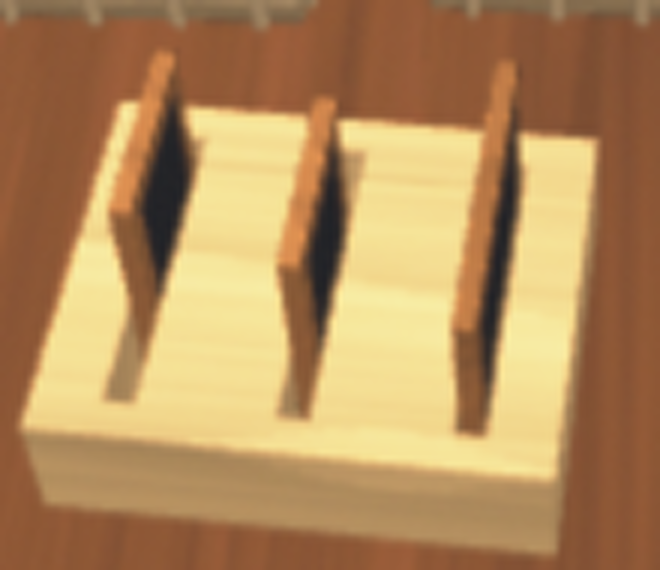

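The widest panel is in the slot nearest the robot. Next I'll measure the rack, panel and foot corners.

```bash
cat >> h.py <<'E'
def fitrect(c,pts,z,name=''):
    P=np.array([onz(c,u,v,z) for u,v in pts]); ctr=P.mean(0)
    e=[np.linalg.norm(P[(i+1)%4]-P[i]) for i in range(4)]
    d=(P[1]-P[0])+(P[2]-P[3]); print(name,'ctr',ctr.round(4),'edges',np.round(e,4),'dir01 deg',np.degrees(np.arctan2(d[1],d[0])).round(2)); return P
E
python3 - <<'E'
from h import *
c=load('top0')
Z=lambda L,u0,v0,s:[(u0+(x+.5)/s-.5,v0+(y+.5)/s-.5) for x,y in L]
def quad(mask_roi,z,lo,hi,name):
    u0,u1,v0,v1=mask_roi
    hsv=cv2.cvtColor(c['frame'],cv2.COLOR_RGB2HSV)[v0:v1,u0:u1]
    m=cv2.inRange(hsv,lo,hi); m=cv2.morphologyEx(m,cv2.MORPH_CLOSE,np.ones((9,9)))
    cs=max(cv2.findContours(m,0,2)[0],key=cv2.contourArea); r=cv2.minAreaRect(cs)
    b=cv2.boxPoints(r)+[u0,v0]; print(b.round(1).tolist()); return fitrect(c,b,z,name)
# manual
# order: far-left, far-right, near-right, near-left
fitrect(c,Z([(118,55),(448,75),(414,502),(72,480)],145,140,6),.05,'rack')
fitrect(c,Z([(74,60),(337,115),(318,200),(54,147)],325,120,5),.03,'foot')
fitrect(c,Z([(91,95),(305,142),(302,163),(90,119)],325,120,5),.03,'slot')
fitrect(c,Z([(130,395),(329,418),(319,508),(122,485)],325,120,5),.03,'fshort')
fitrect(c,Z([(82,378),(352,398),(356,416),(98,398)],145,140,6),.11,'panel top')
s=load('side0')
fitrect(s,Z([(120,100),(598,138),(555,480),(22,430)],190,240,6),.05,'rack side')
fitrect(s,Z([(498,62),(517,62),(476,330),(455,330)],190,240,6),.11,'panel side')
E
```

```text
rack ctr [0.5243 0.2463 0.05  ] edges [0.1401 0.1817 0.1417 0.1814] dir01 deg -94.57
foot ctr [ 0.6258 -0.2012  0.03  ] edges [0.1389 0.0467 0.1383 0.048 ] dir01 deg -102.96
slot ctr [ 0.6262 -0.2019  0.03  ] edges [0.113  0.0114 0.1115 0.0129] dir01 deg -103.45
fshort ctr [ 0.4579 -0.2088  0.03  ] edges [0.1014 0.0464 0.0997 0.0463] dir01 deg -97.65
panel top ctr [0.4637 0.2487 0.11  ] edges [0.1065 0.0073 0.1016 0.0103] dir01 deg -95.09
rack side ctr [0.5251 0.2465 0.05  ] edges [0.1813 0.1418 0.1795 0.1418] dir01 deg 175.23
panel side ctr [0.4648 0.2525 0.11  ] edges [0.0066 0.1102 0.0066 0.1102] dir01 deg -179.0
```

```bash
cat >> h.py <<'E'
from scipy.spatial.transform import Rotation as Ro
def plan(p,jdeg,s=None):
    "target TCP p, jaw axis (tool y) along jdeg mod 180, tool down: shares from measured pose"
    s=s or read_state(); R=Ro.from_rotvec(s['orientation']).as_matrix()
    best=None
    for a in (jdeg,jdeg+180):
        a=np.radians(a); y=np.array([np.cos(a),np.sin(a),0]); z=np.array([0,0,-1.]); x=np.cross(y,z)
        r=Ro.from_matrix(R.T@np.c_[x,y,z]).as_rotvec()
        if best is None or np.linalg.norm(r)<np.linalg.norm(best): best=r
    print('pos',s['tool_pos'].round(4),'yaxis',R[:,1].round(4),'z',R[:,2].round(4))
    print('shift shares',((R.T@(np.array(p)-s['tool_pos']))/.1).round(3),'turn shares',(best/np.pi).round(4))
E
python3 - <<'E'
from h import *
plan([.4647,.252,.19],-4.7)
s=load('side0')
print(proj(s,[.4647,.252,.11]))
E
```

```text
pos [0.1487 0.5808 0.2178] yaxis [ 0.2482  0.9687 -0.0014] z [-5.0e-04 -1.3e-03 -1.0e+00]
shift shares [-3.877 -2.401  0.281] turn shares [-4.000e-04  3.000e-04  4.463e-01]
[[270.91475629 270.93415453]]
```

move_arm --pt "-0.2 -0.12 0 0 0 0.04 1" --pt "-0.5 -0.3 0 0 0 0.08 0.5" --pt "-0.8 -0.5 0 0 0 0.12 0" --pt "-1 -0.62 0 0 0 0.16 -0.14" --pt "-1 -0.62 0 0 0 0.2 -0.14" --pt "-1 -0.62 0 0 0 0.2232 -0.14" --pt "-1 -0.62 0 0 0 0.2232 -0.14" --squeeze 20

```text
t: 0.85
tool_pos: [0.2305, 0.496, 0.2184]
orientation: [-1.442, -2.791, 0.001]
force: [0.5, 0.8, -0.3]
opening: 0.0496
```

```bash
python3 - <<'E'
from h import *
plan([.4647,.252,.19],-4.7)
E
```

```text
pos [0.2305 0.496  0.2184] yaxis [ 8.155e-01  5.787e-01 -4.000e-04] z [-2.e-04 -3.e-04 -1.e+00]
shift shares [-3.345  0.498  0.284] turn shares [-1.000e-04  1.000e-04  2.225e-01]
```

move_arm --pt "-0.3 0.05 0 0 0 0.04 -0.14" --pt "-0.6 0.1 0 0 0 0.08 -0.14" --pt "-0.9 0.13 0 0 0 0.12 -0.14" --pt "-1 0.15 0 0 0 0.16 -0.14" --pt "-1 0.15 0 0 0 0.2 -0.14" --pt "-1 0.15 0 0 0 0.2225 -0.14" --pt "-1 0.15 0 0 0 0.2225 -0.14"

```text
t: 1.55
tool_pos: [0.3005, 0.4235, 0.2185]
orientation: [2.308, 2.132, -0.001]
force: [0.3, -0.6, -0.1]
opening: 0.0403
```

```bash
python3 - <<'E'
from h import *
plan([.4647,.252,.19],-4.7)
E
```

```text
pos [0.3005 0.4235 0.2185] yaxis [ 9.969e-01 -7.900e-02 -2.000e-04] z [-2.e-04 -3.e-04 -1.e+00]
shift shares [-1.58   1.772  0.285] turn shares [-0.0001  0.0001  0.0009]
```

move_arm --pt "-0.2 0.22 0 0 0 0 -0.14" --pt "-0.4 0.44 0 0 0 0 -0.14" --pt "-0.6 0.66 0 0 0 0 -0.14" --pt "-0.8 0.88 0 0 0 0 -0.14" --pt "-0.8 0.88 0 0 0 0 -0.14"

```text
t: 2.05
tool_pos: [0.3836, 0.3348, 0.2185]
orientation: [2.306, 2.131, -0.001]
force: [-0.6, -0.5, 0.2]
opening: 0.0398
```

move_arm --pt "-0.2 0.22 0 0 0 0 -0.14" --pt "-0.4 0.44 0 0 0 0 -0.14" --pt "-0.6 0.7 0.1 0 0 0 -0.14" --pt "-0.78 0.89 0.28 0 0 0.001 -0.14" --pt "-0.78 0.89 0.28 0 0 0.001 -0.14"

```text
t: 2.55
tool_pos: [0.4642, 0.25, 0.1879]
orientation: [-2.311, -2.127, 0.006]
force: [-0.7, 0.1, -0.8]
opening: 0.0397
```

```bash
python3 - <<'E'
from h import *
plan([.4647,.252,.078],-4.7)
snap('side','s1'); snap('wrist','w1');c=snap('top','t1')
E
```

```text
pos [0.4642 0.25   0.1879] yaxis [ 0.9966 -0.0825 -0.0033] z [-0.0035 -0.0022 -1.    ]
shift shares [0.023 0.007 1.099] turn shares [-0.0011  0.0008 -0.0002]
```

View pics/s1.png

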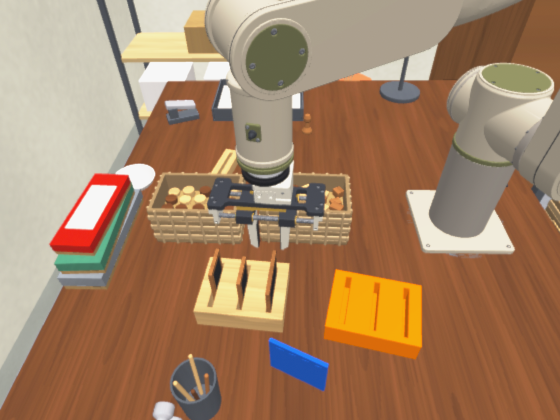

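View pics/w1.png

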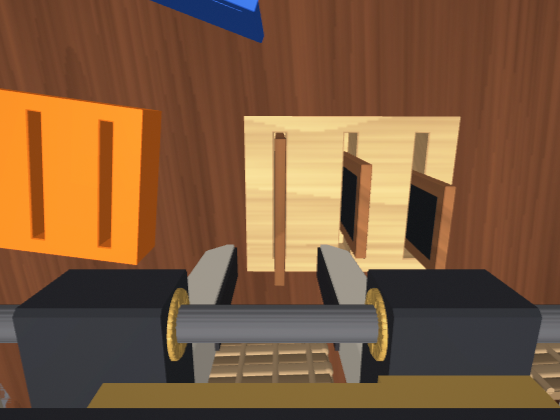

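The wrist view shows the wide panel's top edge at about (280,138) to (280,286). It lies midway between the fingertips (237 and 318) and parallel to the pads. I'll check its ends on z=0.11 and then descend.

```bash
python3 - <<'E'
from h import *
c=load('w1'); f=c['frame'][:,:,::-1]
for p in [(280,138),(280,286)]: print(onz(c,*p,.11))
E
```

```text
[0.46993864 0.30684984 0.11      ]
[0.46126275 0.19724463 0.11      ]
```

move_arm --pt "0.02 0.01 0.2 0 0 0 -0.14" --pt "0.02 0.01 0.4 0 0 0 -0.14" --pt "0.02 0.01 0.6 0 0 0 -0.14" --pt "0.02 0.01 0.7 0 0 0 -0.14" --pt "0.02 0.01 0.7 0 0 0 -0.14"

```text
t: 3.2
tool_pos: [0.4642, 0.2545, 0.1197]
orientation: [-2.309, -2.129, 0.003]
force: [0.5, -0.7, 0.6]
opening: 0.0401
```

```bash
python3 - <<'E'
from h import *
plan([.4647,.252,.078],-4.7)
snap('wrist','w2');snap('side','s2')
E
```

```text
pos [0.4642 0.2545 0.1197] yaxis [ 0.9967 -0.0813 -0.002 ] z [-2.e-03 -6.e-04 -1.e+00]
shift shares [-0.024  0.008  0.417] turn shares [-0.0006  0.0002  0.0002]
```

View pics/w2.png

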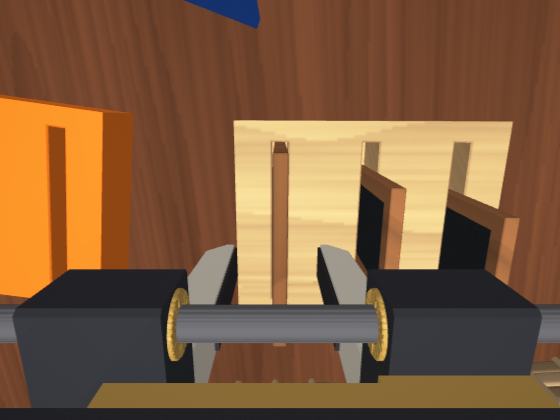

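View pics/s2.png

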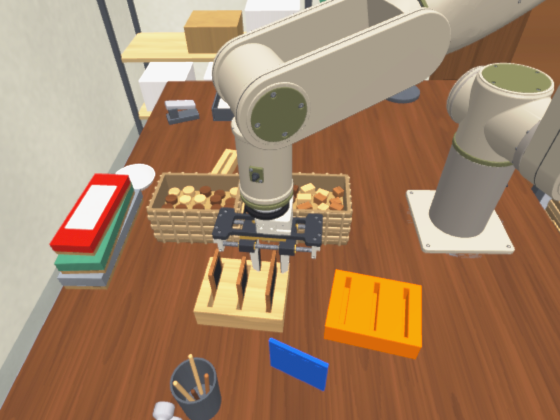

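move_arm --pt "-0.025 0.01 0.12 0 0 0 -0.14" --pt "-0.025 0.01 0.24 0 0 0 -0.14" --pt "-0.025 0.01 0.34 0 0 0 -0.14" --pt "-0.025 0.01 0.42 0 0 0 -0.14" --pt "-0.025 0.01 0.42 0 0 0 -0.14" --pt "-0.025 0.01 0.42 0 0 0 -0.14"

```text
t: 3.9
tool_pos: [0.4662, 0.2511, 0.0783]
orientation: [-2.312, -2.127, 0.001]
force: [-0.0, 0.1, -0.4]
opening: 0.0399
```

```bash
python3 - <<'E'
from h import *
plan([.465,.252,.078],-4.7)
snap('wrist','w3');snap('side','s3')
E
```

```text
pos [0.4662 0.2511 0.0783] yaxis [ 9.965e-01 -8.340e-02 -6.000e-04] z [-7.e-04 -3.e-04 -1.e+00]
shift shares [ 0.008 -0.012  0.003] turn shares [-0.0002  0.0001 -0.0005]
```

View pics/w3.png

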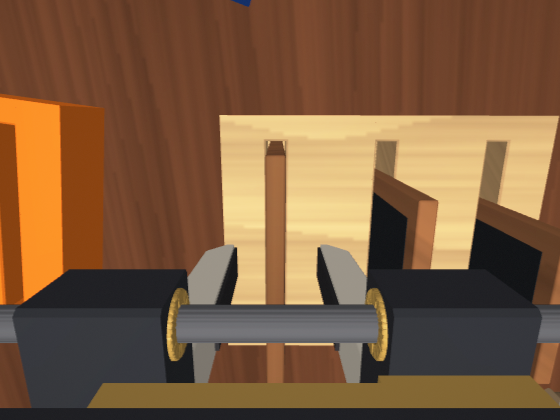

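The panel (column 276) sits 1 mm or less left of the finger centre (278). I'll shift by that amount and close.

move_arm --pt "0 -0.008 0 0 0 0 -0.14" --pt "0 -0.008 0 0 0 0 -0.5" --pt "0 -0.008 0 0 0 0 -0.7" --pt "0 -0.008 0 0 0 0 -0.8" --pt "0 -0.008 0 0 0 0 -1" --pt "0 -0.008 0 0 0 0 -1" --pt "0 -0.008 0 0 0 0 -1" --pt "0 -0.008 0 0 0 0 -1" --squeeze 25

```text
t: 4.8
tool_pos: [0.4656, 0.2513, 0.0787]
orientation: [-2.312, -2.127, -0.0]
force: [-0.8, 0.9, 0.1]
opening: 0.0076
```

```bash
python3 - <<'E'
from h import *
s=read_state(); print(s['force'],s['wrist_torque'],s['opening']); plan([.465,.252,.078],-4.7)
snap('wrist','w4');snap('side','s4')
E
```

```text
[-0.76419931  0.8620891   0.08170199] [-0.03320295  0.14292013 -0.02587096] 0.00762521456488608
pos [0.4656 0.2513 0.0787] yaxis [ 0.9965 -0.0833  0.    ] z [ 0.  0. -1.]
shift shares [ 0.006 -0.006  0.007] turn shares [ 0.     -0.     -0.0004]
```

View pics/w4.png

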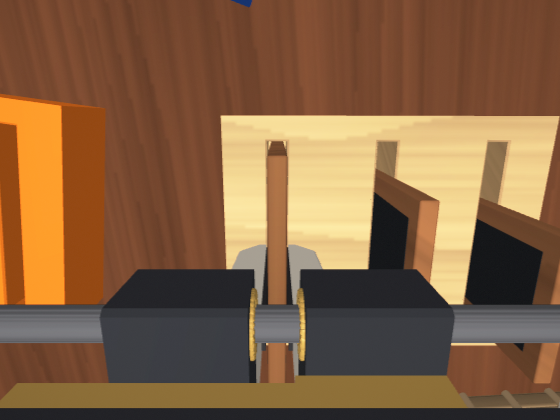

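Gripped at 7.6 mm, with almost no side force. Now lifting straight up.

move_arm --pt "0 0 -0.05 0 0 0 -1" --pt "0 0 -0.15 0 0 0 -1" --pt "0 0 -0.28 0 0 0 -1" --pt "0 0 -0.42 0 0 0 -1" --pt "0 0 -0.56 0 0 0 -1" --pt "0 0 -0.7 0 0 0 -1" --pt "0 0 -0.82 0 0 0 -1" --pt "0 0 -0.9 0 0 0 -1"

```text
t: 5.7
tool_pos: [0.4661, 0.2516, 0.1704]
orientation: [2.312, 2.127, 0.003]
force: [-0.0, -0.1, -0.6]
opening: 0.0081
```

move_arm --pt "0 0 -0.1 0 0 0 -1" --pt "0 0 -0.25 0 0 0 -1" --pt "0 0 -0.4 0 0 0 -1" --pt "0 0 -0.55 0 0 0 -1" --pt "0 0 -0.7 0 0 0 -1" --pt "0 0 -0.8 0 0 0 -1" --pt "0 0 -0.8 0 0 0 -1" --pt "0 0 -0.8 0 0 0 -1"

```text
t: 6.5
tool_pos: [0.4655, 0.2514, 0.2485]
orientation: [2.312, 2.127, -0.0]
force: [-0.5, -0.3, -2.9]
opening: 0.0079
```

```bash
python3 - <<'E'
from h import *
s=read_state(); print(s['force'],s['wrist_torque'],s['opening']); plan([.626,-.2015,.25],-13.2)
snap('wrist','w5');snap('side','s5');snap('top','t5')
E
```

```text
[-0.5031112  -0.34957437 -2.88485743] [-0.08289672  0.08858955 -0.00378297] 0.007902528548862326
pos [0.4655 0.2514 0.2485] yaxis [ 0.9965 -0.0832  0.    ] z [ 0. -0. -1.]
shift shares [-4.379  1.976 -0.015] turn shares [0.     0.     0.0468]
```

View pics/s5.png

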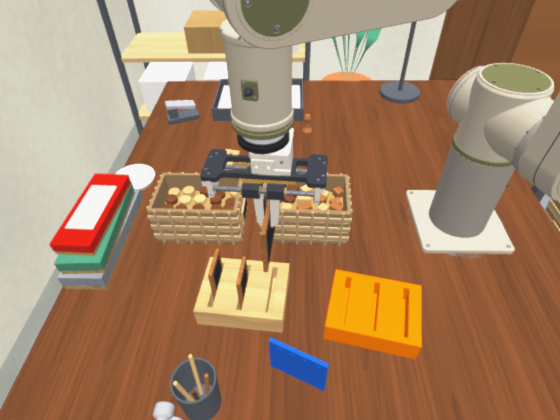

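View pics/t5.png

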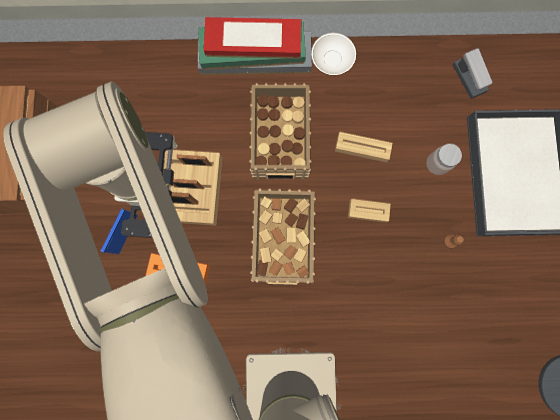

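View pics/w5.png

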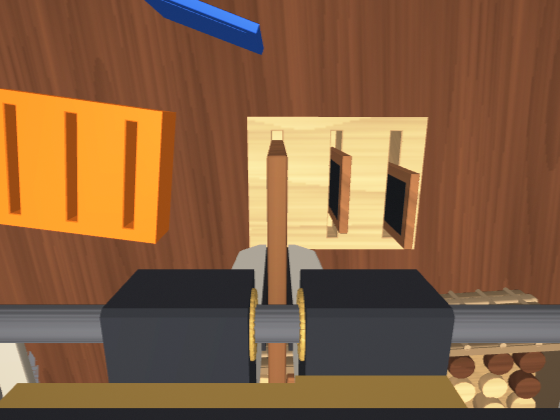

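The panel is out, with its lower edge at about 0.18. The small panels stayed in place. Carrying it over the baskets now.

move_arm --pt "-0.07 0.03 0 0 0 0 -1" --pt "-0.2 0.09 0 0 0 0 -1" --pt "-0.36 0.16 0 0 0 0 -1" --pt "-0.52 0.23 0 0 0 0 -1" --pt "-0.68 0.31 0 0 0 0 -1" --pt "-0.84 0.38 0 0 0 0 -1" --pt "-1 0.45 0 0 0 0 -1"

```text
t: 7.35
tool_pos: [0.5024, 0.146, 0.2484]
orientation: [2.313, 2.126, -0.001]
force: [0.2, -0.6, -2.3]
opening: 0.008
```

move_arm --pt "-0.16 0.07 0 0 0 0.005 -1" --pt "-0.32 0.14 0 0 0 0.01 -1" --pt "-0.48 0.22 0 0 0 0.02 -1" --pt "-0.64 0.29 0 0 0 0.03 -1" --pt "-0.8 0.36 0 0 0 0.04 -1" --pt "-1 0.45 0 0 0 0.0468 -1"

```text
t: 7.95
tool_pos: [0.5386, 0.0428, 0.2485]
orientation: [-2.464, -1.95, 0.0]
force: [0.6, -0.5, -1.7]
opening: 0.0077
```

```bash
python3 - <<'E'
from h import *
plan([.626,-.2015,.25],-13.2)
E
```

```text
pos [0.5386 0.0428 0.2485] yaxis [ 9.732e-01 -2.298e-01 -2.000e-04] z [-3.e-04 -2.e-04 -1.e+00]
shift shares [-2.177  1.412 -0.015] turn shares [-0.0001  0.0001 -0.0005]
```

move_arm --pt "-0.15 0.1 0 0 0 0 -1" --pt "-0.3 0.2 0 0 0 0 -1" --pt "-0.45 0.29 0 0 0 0 -1" --pt "-0.6 0.39 0 0 0 0 -1" --pt "-0.75 0.49 0 0 0 0 -1" --pt "-0.9 0.58 0 0 0 0 -1"

```text
t: 8.55
tool_pos: [0.5749, -0.0579, 0.2486]
orientation: [2.462, 1.951, -0.0]
force: [-0.5, -0.9, -0.8]
opening: 0.0079
```

move_arm --pt "-0.15 0.1 0 0 0 0 -1" --pt "-0.3 0.2 0 0 0 0 -1" --pt "-0.45 0.29 0 0 0 0 -1" --pt "-0.6 0.39 0 0 0 0 -1" --pt "-0.75 0.49 0 0 0 0 -1" --pt "-0.9 0.58 0 0 0 0 -1" --pt "-0.9 0.58 0 0 0 0 -1"

```text
t: 9.25
tool_pos: [0.6108, -0.1598, 0.2483]
orientation: [2.464, 1.949, -0.001]
force: [-0.7, 0.1, -1.3]
opening: 0.0079
```

```bash
python3 - <<'E'
from h import *
plan([.626,-.2015,.20],-13.2)
E
```

```text
pos [ 0.6108 -0.1598  0.2483] yaxis [ 9.731e-01 -2.303e-01 -1.000e-04] z [-3.e-04 -6.e-04 -1.e+00]
shift shares [-0.37   0.244  0.483] turn shares [-0.      0.0002 -0.0006]
```

move_arm --pt "-0.12 0.08 0 0 0 0 -1" --pt "-0.25 0.17 0 0 0 0 -1" --pt "-0.37 0.244 0.1 0 0 0 -1" --pt "-0.37 0.244 0.25 0 0 0 -1" --pt "-0.37 0.244 0.4 0 0 0 -1" --pt "-0.37 0.244 0.5 0 0 0 -1" --pt "-0.37 0.244 0.5 0 0 0 -1" --pt "-0.37 0.244 0.5 0 0 0 -1"

```text
t: 10.05
tool_pos: [0.6254, -0.1981, 0.1983]
orientation: [-2.461, -1.952, 0.001]
force: [-0.2, -1.1, -2.2]
opening: 0.0081
```

```bash
python3 - <<'E'
from h import *
plan([.626,-.2015,.109],-13.2)
snap('wrist','w6');snap('side','s6');snap('top','t6')
E
```

```text
pos [ 0.6254 -0.1981  0.1983] yaxis [ 9.737e-01 -2.277e-01 -8.000e-04] z [-8.e-04  4.e-04 -1.e+00]
shift shares [-0.032  0.014  0.893] turn shares [-0.0003 -0.0001  0.0002]
```

View pics/s6.png

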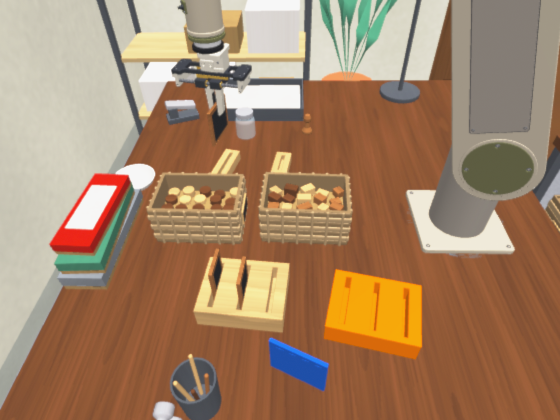

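View pics/t6.png

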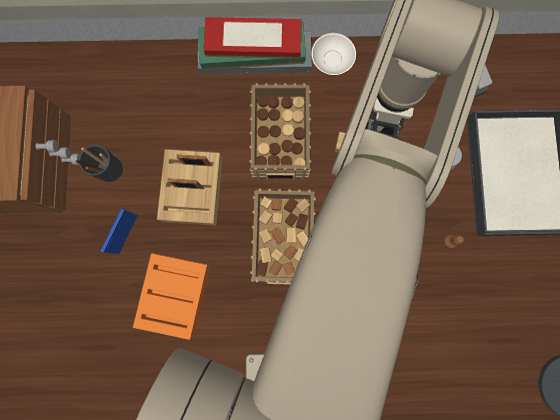

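View pics/w6.png

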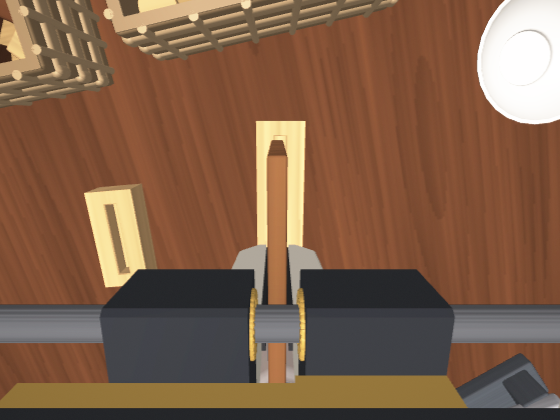

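The wrist view shows the panel over the foot (left edge near column 257, right edge near 303, far end at row 122). I'll compare the foot measured in the side and wrist views, and the panel's offset in the grip.

```bash
python3 - <<'E'
from h import *
f=load('w6')['frame'][:,:,::-1]
cv2.imwrite('pics/z6.png',cv2.resize(f[110:260,230:330],None,fx=4,fy=4,interpolation=cv2.INTER_CUBIC))
f=load('s6')['frame'][:,:,::-1]
cv2.imwrite('pics/z7.png',cv2.resize(f[85:200,180:260],None,fx=5,fy=5,interpolation=cv2.INTER_CUBIC))
E
```

```text
(no output)
```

View pics/z6.png

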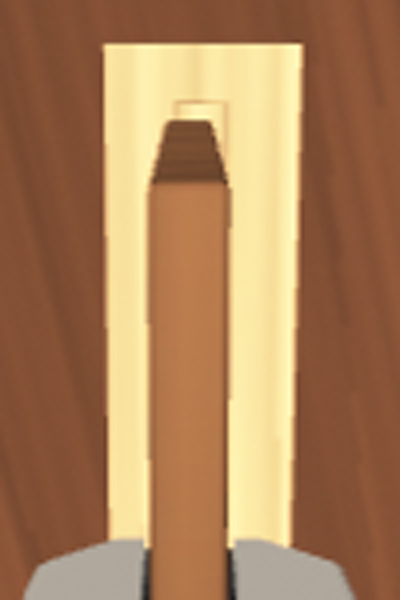

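View pics/z7.png

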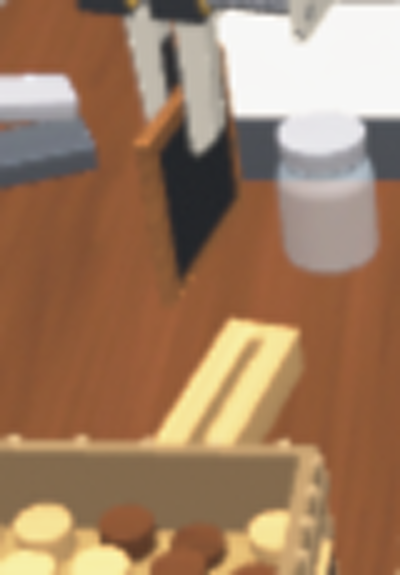

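```bash
python3 - <<'E'
from h import *
c=load('w6'); g=lambda x,y:(230+(x+.5)/4-.5,110+(y+.5)/4-.5)
P=lambda x,y,z:onz(c,*g(x,y),z)[:2]
FL,FR,NL,NR=P(104,43,.03),P(303,44,.03),P(110,540,.03),P(291,545,.03)
print('foot far corners',FL,FR,np.linalg.norm(FL-FR),'far mid',(FL+FR)/2)
for a,b in((FL,NL),(FR,NR)): d=b-a; print('edge dir',np.degrees(np.arctan2(d[1],d[0])),np.linalg.norm(d))
u=(FR-FL)/np.linalg.norm(FR-FL); print('end edge dir',np.degrees(np.arctan2(u[1],u[0])))
d=((NL-FL)/np.linalg.norm(NL-FL)+(NR-FR)/np.linalg.norm(NR-FR));d/=np.linalg.norm(d)
print('foot ctr from end',(FL+FR)/2+.07*d,'dir',np.degrees(np.arctan2(d[1],d[0])))
S=(P(175,101,.03)+P(227,101,.03))/2; print('slot end mid',S,'w',np.linalg.norm(P(175,101,.03)-P(227,101,.03)),'ctr',S+.0565*d)
B=(P(168,121,.1296)+P(210,121,.1296))/2;T=(P(150,183,.2296)+P(228,183,.2296))/2
for n,e,w in(('bot',B,np.linalg.norm(P(168,121,.1296)-P(210,121,.1296))),('top',T,np.linalg.norm(P(150,183,.2296)-P(228,183,.2296)))):
    print(n,e,w,'ctr',e+.055*d)
for z,x1,x2,y in((.2296,151,226,500),):
    q=(P(x1,y,z)+P(x2,y,z))/2; k=q-T; print('panel dir',np.degrees(np.arctan2(k[1],k[0])))
print(Ro.from_rotvec(read_state()['orientation']).as_matrix()[:,1],read_state()['tool_pos'])
s=load('side0'); h=lambda x,y:(180+(x+.5)/5-.5,85+(y+.5)/5-.5)
a,b=onz(s,*h(231,318),.03),onz(s,*h(300,328),.03)
print('side foot right end corners',a,b,(a+b)/2)
R=onz(s,*h(255,343),.03); print('slot right end',R)
dd=np.array([np.cos(np.radians(76.8)),np.sin(np.radians(76.8)),0]);print('ctr side',(a+b)/2+.07*dd)
E
```

```text
foot far corners [ 0.62147879 -0.12850483] [ 0.6657383  -0.13902345] 0.04549226046808446 far mid [ 0.64360854 -0.13376414]
edge dir -103.24361014365319 0.12047118801713477
edge dir -103.33587226228161 0.12155487055866851
end edge dir -13.368779466403325
foot ctr from end [ 0.62751726 -0.20188954] dir -103.2897412029674
slot end mid [ 0.64016519 -0.14617416] w 0.012006743962970532 ctr [ 0.62717722 -0.20116109]
bot [ 0.63788035 -0.14428233] 0.0068302454329261745 ctr [ 0.62523719 -0.19780943]
top [ 0.63802696 -0.14416953] 0.00735411761600297 ctr [ 0.62538381 -0.19769663]
panel dir -103.17814093909854
[ 0.97366896 -0.22795942  0.00180774] [ 0.62625745 -0.19871399  0.19984369]
side foot right end corners [ 0.633004   -0.27787115  0.03      ] [ 0.58874056 -0.26753525  0.03      ] [ 0.61087228 -0.2727032   0.03      ]
slot right end [ 0.61481621 -0.25177296  0.03      ]
ctr side [ 0.62685684 -0.20455267  0.03      ]
```

move_arm --pt "-0.032 0.028 0 0 0 0 -1" --pt "-0.032 0.028 0.1 0 0 0 -1" --pt "-0.032 0.028 0.25 0 0 0 -1" --pt "-0.032 0.028 0.4 0 0 0 -1" --pt "-0.032 0.028 0.55 0 0 0 -1" --pt "-0.032 0.028 0.65 0 0 0 -1" --pt "-0.032 0.028 0.7 0 0 0 -1" --pt "-0.032 0.028 0.7 0 0 0 -1"

```text
t: 11.0
tool_pos: [0.6271, -0.2023, 0.1273]
orientation: [-2.461, -1.95, 0.001]
force: [0.1, -0.7, -1.7]
opening: 0.008
```

```bash
python3 - <<'E'
from h import *
plan([.627,-.2016,.109],-13.29)
w=snap('wrist','w7');s=snap('side','s7')
cv2.imwrite('pics/z8.png',cv2.resize(w['frame'][100:260,230:330,::-1],None,fx=4,fy=3.7,interpolation=cv2.INTER_CUBIC) if 0 else cv2.resize(w['frame'][110:260,230:330,::-1],None,fx=4,fy=4,interpolation=cv2.INTER_CUBIC))
cv2.imwrite('pics/z9.png',cv2.resize(s['frame'][100:180,190:260,::-1],None,fx=7,fy=7,interpolation=cv2.INTER_CUBIC))
print([read_state()['tool_pos'].round(4).tolist() for _ in range(2)])
E
```

```text
pos [ 0.6271 -0.2023  0.1273] yaxis [ 0.9736 -0.2284 -0.0018] z [-1.7e-03  7.0e-04 -1.0e+00]
shift shares [ 0.006 -0.002  0.183] turn shares [-0.0006 -0.0001  0.0005]
[[0.628, -0.2027, 0.1291], [0.628, -0.2027, 0.1291]]
```

View pics/z8.png

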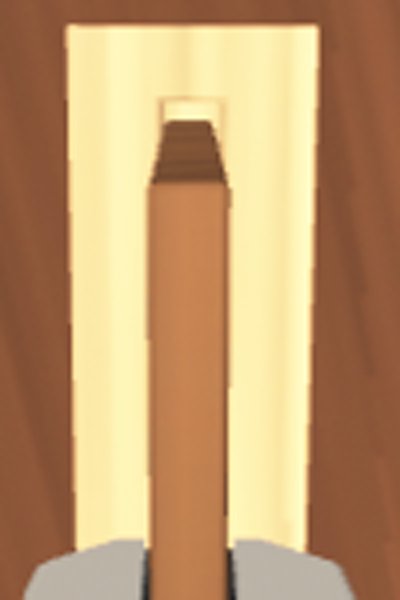

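View pics/z9.png

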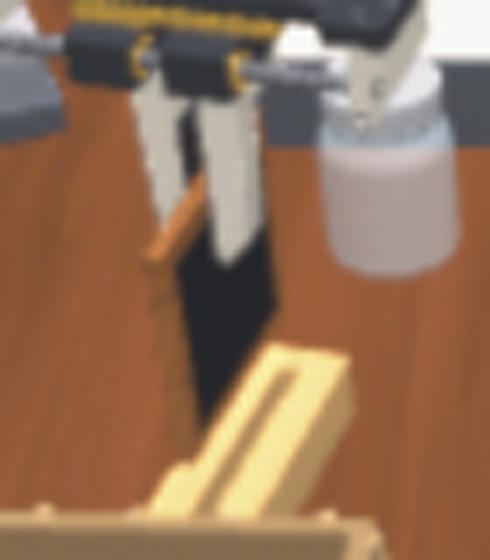

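```bash
cat > m.py <<'E'
from h import *
def meas(c,zb,FL,FR,NL,NR,sl,bl,tl,k=4):
    g=lambda p:(230+(p[0]+.5)/k-.5,110+(p[1]+.5)/k-.5)
    P=lambda p,z:onz(c,*g(p),z)[:2]
    FL,FR,NL,NR=[P(p,.03) for p in(FL,FR,NL,NR)]
    n=lambda v:v/np.linalg.norm(v)
    d=n(n(NL-FL)+n(NR-FR)); x=np.array([-d[1],d[0]])
    print('foot w',np.linalg.norm(FR-FL),'yaw dir',np.degrees(np.arctan2(d[1],d[0])))
    f1=(FL+FR)/2+.07*d; S=(P(sl[0],.03)+P(sl[1],.03))/2+.0565*d
    B=(P(bl[0],zb)+P(bl[1],zb))/2+.055*d;T=(P(tl[0],zb+.1)+P(tl[1],zb+.1))/2+.055*d
    # far-end y along +(-d)
    for nm,v in(('foot',f1),('slot',S),('bot',B),('top',T)): print(nm,v.round(4),'rel slot: x %.4f y %.4f'%((v-S)@x,-(v-S)@d))
E
python3 - <<'E'
from m import *
meas(load('w7'),.059,(67,25),(319,26),(75,540),(305,545),[(161,99),(224,99)],[(165,121),(211,121)],[(150,183),(228,183)])
E
```

```text
foot w 0.04523307439345963 yaw dir -103.4206892367521
foot [ 0.6273 -0.2019] rel slot: x 0.0000 y -0.0006
slot [ 0.6274 -0.2013] rel slot: x 0.0000 y 0.0000
bot [ 0.6266 -0.2018] rel slot: x -0.0007 y -0.0007
top [ 0.627  -0.2018] rel slot: x -0.0003 y -0.0006
```

move_arm --pt "0.003 0.005 0.03 0 0 0.0005 -1" --pt "0.003 0.005 0.07 0 0 0.0005 -1" --pt "0.003 0.005 0.11 0 0 0.0005 -1" --pt "0.003 0.005 0.15 0 0 0.0005 -1" --pt "0.003 0.005 0.18 0 0 0.0005 -1" --pt "0.003 0.005 0.18 0 0 0.0005 -1" --pt "0.003 0.005 0.18 0 0 0.0005 -1" --pt "0.003 0.005 0.18 0 0 0.0005 -1"

```text
t: 11.9
tool_pos: [0.6284, -0.2024, 0.1109]
orientation: [2.463, 1.949, 0.0]
force: [0.9, 0.2, -1.2]
opening: 0.008
```

```bash
python3 - <<'E'
from h import *
w=snap('wrist','w8');s=snap('side','s8')
cv2.imwrite('pics/za.png',cv2.resize(w['frame'][110:260,230:330,::-1],None,fx=4,fy=4,interpolation=cv2.INTER_CUBIC))
cv2.imwrite('pics/zb.png',cv2.resize(s['frame'][100:180,190:260,::-1],None,fx=7,fy=7,interpolation=cv2.INTER_CUBIC))
plan([.627,-.2016,.109],-13.35)
E
```

```text
pos [ 0.6284 -0.2024  0.1109] yaxis [ 9.732e-01 -2.299e-01  4.000e-04] z [ 4.e-04 -2.e-04 -1.e+00]
shift shares [ 0.005 -0.016  0.019] turn shares [0.0001 0.     0.0003]
```

View pics/za.png

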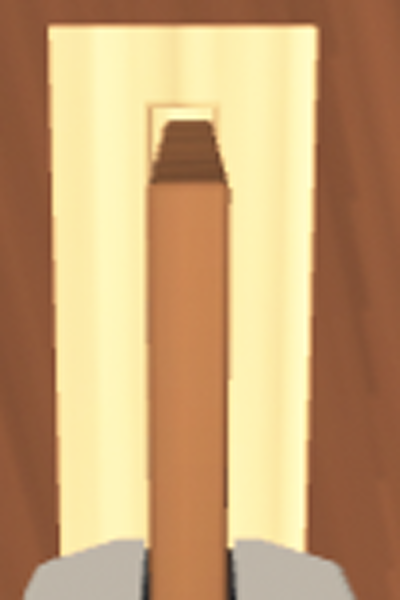

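View pics/zb.png

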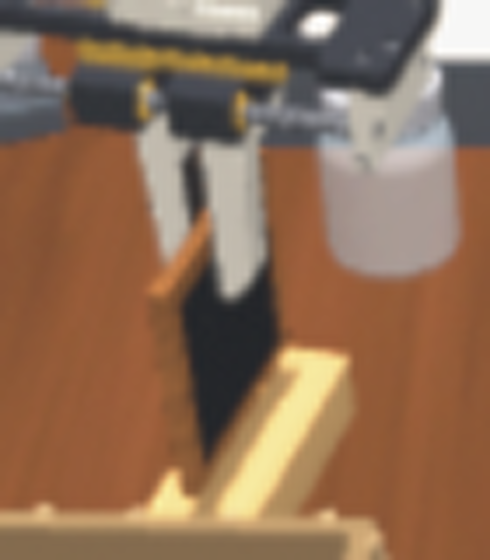

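```bash
python3 - <<'E'
from m import *
meas(load('w8'),.042,(48,25),(319,26),(60,550),(306,550),[(149,104),(217,104)],[(166,121),(211,121)],[(150,183),(228,183)])
s=load('side0');h=lambda x,y:(190+(x+.5)/7-.5,100+(y+.5)/7-.5)
# height of panel top: its left (robot-left, near-camera) top corners in side view; known xy of that end
s=load('s8'); d=np.radians(76.7); E=np.array([.6274,-.2015])+.055*np.array([np.cos(d),np.sin(d)])
x=np.array([np.sin(d),-np.cos(d)])
for z in (.138,.140,.142,.144,.146):
    print(z,[((proj(s,[*(E+k*x),z])[0]-[190,100]+.5)*7-.5).round(1).tolist() for k in(-.004,.004)])
for z in (.036,.04,.044,.048):
    E2=E-.11*np.array([np.cos(d),np.sin(d)]); print('bottom far',z,((proj(s,[*(E2-.004*x),z])[0]-[190,100]+.5)*7-.5).round(1), 'bottom near',((proj(s,[*(E+.0*x),z])[0]-[190,100]+.5)*7-.5).round(1))
E
```

```text
foot w 0.045601063930798776 yaw dir -103.32821548110066
foot [ 0.6275 -0.2019] rel slot: x 0.0001 y -0.0006
slot [ 0.6275 -0.2013] rel slot: x 0.0000 y 0.0000
bot [ 0.6283 -0.2021] rel slot: x 0.0009 y -0.0006
top [ 0.6284 -0.202 ] rel slot: x 0.0010 y -0.0005
0.138 [[169.5, 307.6], [150.1, 304.7]]
0.14 [[168.8, 303.2], [149.3, 300.4]]
0.142 [[168.1, 298.8], [148.6, 296.0]]
0.144 [[167.4, 294.5], [147.9, 291.7]]
0.146 [[166.6, 290.1], [147.1, 287.3]]
bottom far 0.036 [295.4 361. ] bottom near [194.  513.8]
bottom far 0.04 [294.5 353.5] bottom near [192.7 506.1]
bottom far 0.044 [293.5 346. ] bottom near [191.4 498.4]
bottom far 0.048 [292.6 338.4] bottom near [190.2 490.7]
```

The gap is about 12 mm and the panel is +0.9 mm off across the slot. Making a final trim.

move_arm --pt "0.003 -0.008 0.01 0 0 0 -1" --pt "0.003 -0.008 0.02 0 0 0 -1" --pt "0.003 -0.008 0.02 0 0 0 -1" --pt "0.003 -0.008 0.02 0 0 0 -1" --pt "0.003 -0.008 0.02 0 0 0 -1" --pt "0.003 -0.008 0.02 0 0 0 -1" --pt "0.003 -0.008 0.02 0 0 0 -1" --pt "0.003 -0.008 0.02 0 0 0 -1"

```text
t: 12.8
tool_pos: [0.6276, -0.2019, 0.1087]
orientation: [2.464, 1.949, 0.0]
force: [0.2, 0.1, -1.6]
opening: 0.0078
```

```bash
python3 - <<'E'
from h import *
w=snap('wrist','w9')
cv2.imwrite('pics/zc.png',cv2.resize(w['frame'][110:260,230:330,::-1],None,fx=4,fy=4,interpolation=cv2.INTER_CUBIC))
for i in range(6): 
    print(read_state()['tool_pos'].round(4),read_state()['force'].round(1),abs(read_state()['dq']).max()); s=read_camera('side')
cv2.imwrite('pics/s9.png',s['frame'][:,:,::-1])
w=snap('wrist','w10')
cv2.imwrite('pics/zd.png',cv2.resize(w['frame'][110:260,230:330,::-1],None,fx=4,fy=4,interpolation=cv2.INTER_CUBIC))
E
```

```text
[ 0.6275 -0.2019  0.1086] [ 0.9  0.1 -1.6] 0.0007649391529828615
[ 0.6276 -0.2019  0.1087] [ 0.6 -0.  -1.9] 0.0022696917542941327
[ 0.6276 -0.2019  0.1086] [-0.4  0.4 -1.7] 0.0013621068272122734
[ 0.6275 -0.2019  0.1086] [-0.  -0.7 -2.2] 0.0018352783280607896
[ 0.6276 -0.2019  0.1087] [-0.5  0.7 -2.1] 0.0013213271419515444
[ 0.6275 -0.2019  0.1086] [ 0.2 -0.2 -0.9] 0.0013820219203980874
```

View pics/zc.png

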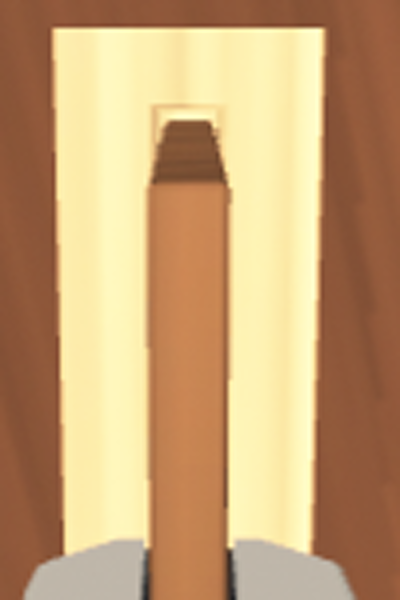

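View pics/zd.png

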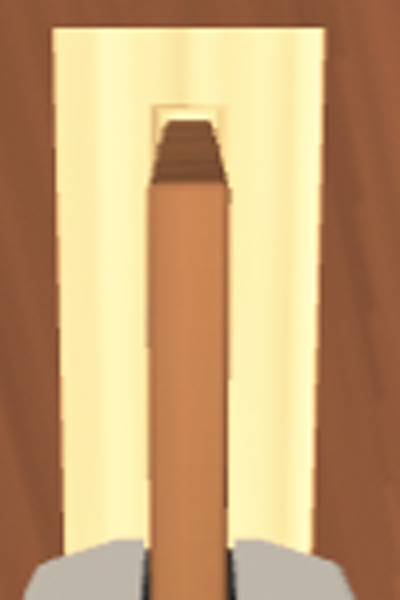

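View pics/s9.png

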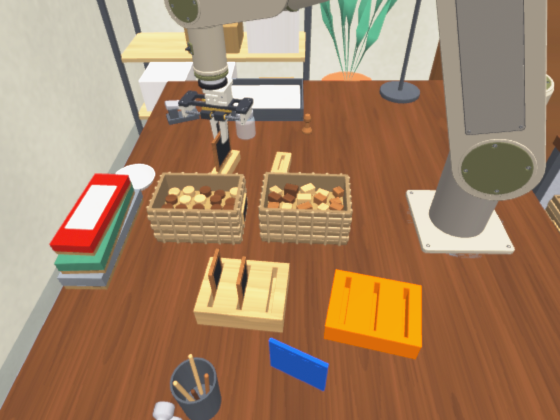

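```bash
python3 - <<'E'
from m import *
meas(load('w10'),.040,(53,28),(325,28),(65,550),(313,550),[(152,105),(222,105)],[(166,121),(212,121)],[(150,183),(228,183)])
E
```

```text
foot w 0.045373261986219285 yaw dir -103.2138424953721
foot [ 0.6275 -0.202 ] rel slot: x 0.0003 y -0.0009
slot [ 0.6274 -0.201 ] rel slot: x 0.0000 y 0.0000
bot [ 0.6276 -0.2016] rel slot: x 0.0003 y -0.0006
top [ 0.6277 -0.2015] rel slot: x 0.0004 y -0.0004
```

Across the slot the panel is off by 0.4 mm or less. Along the slot it falls between the two estimates of the centre, about 0.5 mm from each. The arm is still, so I'm handing in.

```bash
python3 - <<'E'
from h import *
print(close_job())
E
```

```text
the job is handed in; nothing more can be done
None
```

I lifted the widest panel straight out of the wooden rack, from the slot nearest the robot. I carried it over the baskets with its lower edge at about 0.18 m. It is now held still about 1 cm above the long slot of the bigger foot, and I handed the job in at about 13 s.

- **Across the slot:** the last wrist-camera check put the panel within about 0.4 mm of the slot centre.
- **Along the slot:** it is within about 0.6 mm. The two estimates of the centre, from the slot end and from the foot's end, disagreed by 0.9 mm; the panel lies between them.
- **Angle:** before the final lowering, the panel measured within about 0.1–0.2° of the slot direction; the tool did not turn noticeably after that.
- **Gap:** it is about 10 mm, from the tool height of 0.1086 m, which puts the lower edge near 0.040 m. A side view before the last 2 mm trim agreed, showing the expected 12 mm.
- **Stillness and contact:** the arm's position held steady to about 0.1 mm and the only force was the panel's weight. The last side picture shows nothing else moved.

I found no failed checks.

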